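# Load purifier cartridges into the gas manifold

## Robot

A 7-joint arm with a two-finger parallel gripper is mounted at the origin on the work surface. World frame = base frame: x ahead of the robot, y to its left, z up, the work surface at z = 0. Lengths are in m, angles in rad, forces in N, time in s.
With the tool pointing down it reaches from about 0.425 to 0.875 m from the base axis. Payload 8.4 kg.
Tool frame: the origin (TCP) lies at the centre of the arm's flange, where the gripper is bolted on; the fingertips stand 173 mm ahead of it and the grasp point (between the pads) lies 155 mm ahead of it (robot.pinch_z is the distance from the TCP to the grasp point, in m); z points along the fingers, y is the line along which they close (so a half turn about z gives the same grasp; the last joint's range is limited). The gripper opens to 85 mm and grips with 20 to 120 N. Pads are 22 mm wide; open, the fingers measure 114 mm over their backs; the gripper's body (76 mm by 85 mm) begins 54 mm behind the grasp point. The pads swing forward as they close: fully open they stand 13 mm farther back than shut.
Start: joints at [1.166, 0.333, 0.04, 1.465, -0.013, 1.343, -0.059], TCP at [0.196, -0.62, 0.405] pointing down, gripper open.
Joint ranges: [-2.58, 2.58], [-0.38, 2.09], [-1.3, 1.39], [0.25, 2.4], [-1.5, 4.64], [0.08, 2.09], [-2.65, 2.65]. Speed limits (rad/s): [2.22, 2.22, 2.79, 2.79, 3.14, 3.14, 3.14].

## Interface

Orientations are given as a rotation vector (axis times angle).
In Python, from bench import robot, capture, finish_job gives the robot as it stands.
- The arm moves only by the tool arm_command, never from a script. Its argument "plan" is a list of rows, each a list of 3 entries, a list of its own where there are three numbers: the opening, from 0 (shut) to 1 (fully open), then the shift along the world's x, y, z in cm, then the turn, a rotation vector about the world's x, y, z in degrees. A call has exactly 5 rows; each row is the pose to reach, as a shift and turn from the pose commanded when the call began; what a row does not reach only later rows make up. A row lasts 1/12 s, in which the tool goes at most 41.7 mm and 7.16 degrees, less where a joint would pass 70% of its speed; a pose out of reach is approached as far as the arm can. A call with a gripper value outside its range is refused whole. The fingers move at their own pace and stop on an object; "newtons" is the grip in N (left out, the last holds). Time passes only in rows, so rows that repeat a pose let the fingers close, or fill a call up. It gives the time, the measured TCP pose, the force, the opening and the grip force at its end, in the units of the state.
- robot.read_state(): the state, without advancing time (a new reading comes with each control period).
- capture(name): name is "scene" or "top"; returns a dict with "image" (480x640x3 uint8, red, green, blue), "range_z" (480x640 float32, m along the optical axis (not along the pixel's ray), 0 where there is no reading), "fx", "fy", "cx", "cy" (pixels), "R" (3x3) and "t" (3): a world point X has camera coordinates R X + t. Camera axes: x right, y down, z forward; pixel columns grow to the right and rows downward; lengths in m; the calibration is good to about 2 mm. A picture is of the moment at which its call begins.
- finish_job(): hands the job in; it is judged then, once.
The state is a dict: "time_s": time; "q": joint angles; "qvel": joint speeds; "joint_torque": joint torques, N m; "eef_pos": TCP position; "orientation": TCP orientation; "wrist_force": force on the tool from outside, world axes, zero at the start; "ft_torque": the same for the moment, N m; "grip_width": finger opening in m; "grasp_force": force on a finger pad.
Only numpy, scipy, OpenCV 4.12 (cv2) and the standard library are available. Lean on these libraries where they do the work, as an engineer would, in place of code of your own. Each camera call takes 0.05 s, during which the arm holds its last target. There are 200 camera calls.

## Task

Move the bottle that blocks the way to the manifold block into the spill tray, standing upright. Then take every cartridge out of the storage rack and push each, nose first, fully home into a port of the manifold, one per port in any order; the rack leaves only the nose end to hold, so set each one down and take it by its grip. When all are home, push the clamp lever over to the rear, and leave all the other things on the bench where they are.

Things in the scene. Friction and masses are not known exactly. Their poses are not given: they have to be found in the camera images.
- dock: Gas manifold: fixed white block 130 deep (x), 280 wide (y), 70 high, with three level ports in its front face, the plane x = -65 mm of its frame. Ports: 42 wide, 40 high, floor 20 above the bench, 95 deep, closed by a wall at the end; centred at y = -85, 0, +85 mm; no ledge in front. Origin: centre of its underside; +x points into the ports. Position and yaw vary.
- port1 (a point): End of the port at y = -85 mm of the block: the point on the far wall where the nose of a fully inserted cartridge comes to rest (38 mm above the bench, 95 mm behind the front face). Axes as the block's: x points inwards.
- port2 (a point): End of the port at y = 0 mm of the block: the point on the far wall where the nose of a fully inserted cartridge comes to rest (38 mm above the bench, 95 mm behind the front face). Axes as the block's: x points inwards.
- port3 (a point): End of the port at y = 85 mm of the block: the point on the far wall where the nose of a fully inserted cartridge comes to rest (38 mm above the bench, 95 mm behind the front face). Axes as the block's: x points inwards.
- clamp (a joint): Clamp lever: a steel rod with a black ball, pivoting about the block's y axis at x = 0, y = -170 mm of the block, 62 mm above the bench. Value in rad: 0 = leans 0.5 from upright to the front (released), 1.0 = leans 0.5 to the rear (clamped, end stop). Light friction, stays where it is left, can simply be pushed; starts at 0 to 0.15.
- clamp_tip (a point): Centre of the black ball (26 mm across) at the end of the clamp lever, 85 mm from its pivot. The lever's foot (70 x 50 mm, top 65 mm above the bench) stands on a grey plinth, 60 mm wide, against the -y end of the block.
- rack: Storage rack: fixed plate 8 mm thick, x -90 to +70, y -125 to +125 mm, with a grey hood over x 2 to 70 mm, 56 mm high. The hood has three bays (42 wide and high) at y = -80, 0, +80 mm, open only to -x. A cartridge lies on the plate, its grip in a bay, steel and nose sticking out to the rack's -x, the only way out. Origin: on the bench under the plate. Position and yaw vary.
- cart1: Purifier cartridge, 160 mm long, 0.15 to 0.31 kg: square steel body 36 x 36 mm, 80 long, with a 15 mm dark conical nose in front and a ribbed grey plastic grip 32 x 32 mm, 65 long, behind. Origin: on its axis at mid length; +x to the nose (nose end +80, steel meets grip at -15, grip end -80 mm). How it is rolled about its axis does not matter. May be absent.
- cart1_nose (a point): Centre of the nose end of that cartridge. May be absent.
- cart2: Purifier cartridge, 160 mm long, 0.15 to 0.31 kg: square steel body 36 x 36 mm, 80 long, with a 15 mm dark conical nose in front and a ribbed grey plastic grip 32 x 32 mm, 65 long, behind. Origin: on its axis at mid length; +x to the nose (nose end +80, steel meets grip at -15, grip end -80 mm). How it is rolled about its axis does not matter. May be absent.
- cart2_nose (a point): Centre of the nose end of that cartridge. May be absent.
- cart3: Purifier cartridge, 160 mm long, 0.15 to 0.31 kg: square steel body 36 x 36 mm, 80 long, with a 15 mm dark conical nose in front and a ribbed grey plastic grip 32 x 32 mm, 65 long, behind. Origin: on its axis at mid length; +x to the nose (nose end +80, steel meets grip at -15, grip end -80 mm). How it is rolled about its axis does not matter. May be absent.
- cart3_nose (a point): Centre of the nose end of that cartridge. May be absent.
- flask: A closed clear solvent bottle with a white cap and a paper label, 60 mm diameter, 100 mm high with its wide cap, 0.3 kg; straight-sided over the lower 70 mm. Stands on the bench in front of the ports. Origin: centre of its underside, z along its axis.
- tray: The white spill tray for bottles: a fixed shallow open square box, 130 x 130 mm outside, 22 mm high, walls 4 mm thick, floor 4 mm thick. Origin: centre of its underside. Position and yaw vary.
- beaker: An empty glass beaker, 70 mm across, 90 mm high: not part of the job, to be left alone. Origin at its underside.
- jar: A small brown jar, 50 mm across, 70 mm high: not part of the job, to be left alone. Origin at its underside.
- tin: A flat aluminium tin, 68 mm across, 28 mm high: not part of the job, to be left alone. Origin at its underside.
- can: A small metal can, 44 mm across, 75 mm high: not part of the job, to be left alone. Origin at its underside.
- spanner: A spanner lying on the bench: not part of the job, to be left alone. Origin at its underside.

How it is judged:
By the outcome, as a careful person would: the job done as asked, in the order asked, and still so for the second after the job is handed in, with the robot touching nothing.
Of cart1, cart2, cart3 only 2 to 3 are there at a start; the rules pass over those that are not, and their reading is None.
At some moment in a run one of cart1, cart2, cart3 may be knocked a few centimetres aside while the robot is not near it.
Once in a run the grip may slacken for a moment while it holds something.
It also fails if it takes over 210 s, if anything falls off the work surface, if the arm or the gripper's body presses on something with over 40 N, if the wrist force passes 120 N, or if a joint passes its speed limit or range.

## Working session

There is one attempt and no reset: what is moved stays moved. The work goes in short steps, Python scripts to look and compute and a tool call to move; the robot and the scene stay as the last step left them, time stands still between calls to the robot, and variables do not carry over. Pictures are saved under pics/ and viewed, at most 14 in all, crops included, and the job is handed in when it is done.

Besides the shell and the picture viewer there is one more tool, called after "Emit:" as a command line: name --argument value ..., lists and objects as JSON in quotes. arm_command: Moves the arm, as the interface text tells. Its arguments: {"type":"object","properties":{"plan":{"type":"array","items":{"type":"array"}},"newtons":{"type":"number"}},"required":["plan"]}

```bash
mkdir -p pics; ls; cat > h.py <<'E'
import numpy as np, cv2
from bench import robot, capture, finish_job
def cloud(c):
    z=c["range_z"]; v,u=np.mgrid[0:480,0:640]
    P=np.stack([(u-c["cx"])/c["fx"]*z,(v-c["cy"])/c["fy"]*z,z],-1)
    return (P-c["t"])@c["R"]
def save(c,n): cv2.imwrite(n,c["image"][:,:,::-1])
E
python3 - <<'E'
from h import *
for n in("scene","top"):
    c=capture(n); save(c,f"pics/{n}0.png"); np.save(f"{n}0.npy",cloud(c)); print(n,c["fx"],-c["R"].T@c["t"],c["R"].tolist())
s=robot.read_state(); print(s)
E
```

```text
pics
scene 563.2700821236463 [ 1.32957074 -0.24808518  1.26448952] [[0.36138093978027475, 0.9323858958026517, 0.00776902000327676], [0.7727825042230577, -0.2948376254782834, -0.5620302267396897], [-0.5217384570167938, 0.2091107742576012, -0.8270802056385593]]
top 543.4138888730522 [0.36428225 0.03707889 1.54473677] [[0.00929105825143407, -0.9999462819248103, 0.004594507733787006], [-0.9850543967662692, -0.009942786536257795, -0.17195632121947738], [0.17199276626652105, -0.0029281838469910706, -0.9850938605490078]]
{'time_s': 0.1, 'q': array([ 1.16581199,  0.33382232,  0.03991504,  1.46615188, -0.0133599 ,
        1.34335273, -0.0585223 ]), 'qvel': array([ 0.00036293, -0.00067172,  0.00186485, -0.00249889, -0.00130683,
       -0.00092721, -0.00071288]), 'joint_torque': array([ 3.63331405e-03, -6.60012245e+01,  1.36975855e+00, -4.06471467e+01,
        1.68810989e-02,  8.75395664e-03,  1.68494091e-05]), 'eef_pos': array([ 0.19559075, -0.61970468,  0.40393737]), 'orientation': array([-3.10355625e+00, -4.78133904e-01,  5.81688810e-04]), 'wrist_force': array([0.06856649, 0.15011328, 0.59217193]), 'ft_torque': array([0.06260796, 0.0488507 , 0.01560125]), 'grasp_force': 0.0, 'grip_width': 0.08531096958756652}
```

View pics/top0.png

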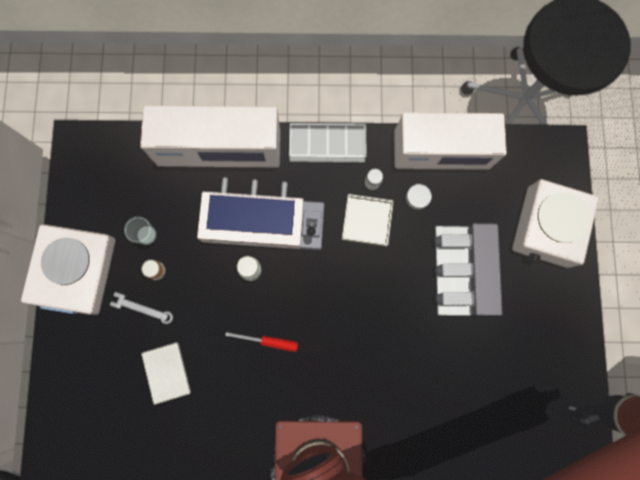

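View pics/scene0.png

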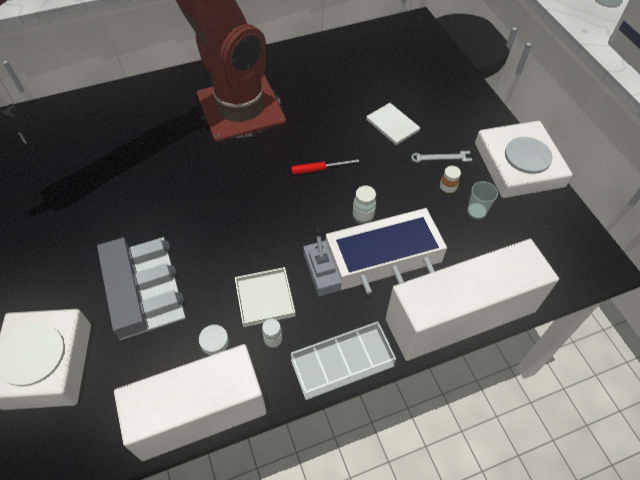

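The top view shows the manifold at (252,217), the bottle in front at (249,268), the tray at (368,219), and the rack at (468,270) with three cartridges whose noses point left (+y). The beaker, jar and spanner are at left; the can (374,179) and tin (419,196) are behind the tray.

```bash
python3 - <<'E'
from h import *
P=np.load("top0.npy"); v,u=np.mgrid[0:480,0:640]
def rect(name,box,zl,zh):
    u0,u1,v0,v1=box
    m=(u>=u0)&(u<=u1)&(v>=v0)&(v<=v1)&(P[...,2]>zl)&(P[...,2]<zh)
    q=P[m]; r=cv2.minAreaRect((q[:,:2]*1000).astype(np.float32)); print(name,len(q),"c",r[0],"s",r[1],"a",r[2],"z",np.median(q[:,2]),"mean",q[:,:2].mean(0))
rect("dock",(190,303,185,250),.062,.078)
rect("tray",(335,400,185,250),.015,.03)
rect("hood",(465,510,215,325),.048,.064)
rect("plate",(428,480,215,325),.004,.013)
for i,(a,b) in enumerate(((230,252),(258,282),(286,310))): rect("cart%d"%i,(430,473,a,b),.036,.048)
rect("flaskcap",(230,268,250,285),.09,.11)
for n,b in dict(beaker=(115,160,212,248),jar=(138,170,255,282),tin=(402,436,180,212),can=(362,386,165,192),spanner=(105,178,288,326)).items(): rect(n,b,.008 if n=="spanner" else .02,.12)
for a in ((316,305,330),):
  pass
rect("ball",(300,325,200,245),.115,.16)
E
```

```text
dock 4605 c (661.4749145507812, 188.1624298095703) s (290.1352844238281, 133.01364135742188) a 86.51953887939453 z 0.07066973343873724 mean [0.66056809 0.19119346]
tray 301 c (690.5626831054688, -140.58702087402344) s (130.28488159179688, 169.53846740722656) a 82.12789154052734 z 0.0211197433616687 mean [ 0.67874673 -0.13913533]
hood 2267 c (530.7142333984375, -450.48797607421875) s (95.48729705810547, 249.7915802001953) a 89.2689437866211 z 0.05576500784201142 mean [ 0.52838256 -0.46040878]
plate 1557 c (534.2738647460938, -384.60858154296875) s (147.98895263671875, 315.1724548339844) a 88.12998962402344 z 0.007726979162245164 mean [ 0.52684871 -0.37781337]
cart0 411 c (612.0454711914062, -377.8663635253906) s (105.43301391601562, 59.43492889404297) a 87.95468139648438 z 0.04301040095123875 mean [ 0.61111276 -0.38325327]
cart1 419 c (529.2120971679688, -378.4295959472656) s (101.20724487304688, 66.16980743408203) a 87.93270874023438 z 0.04306026362022045 mean [ 0.52804454 -0.38214366]
cart2 421 c (448.3071594238281, -378.65533447265625) s (47.002689361572266, 107.11026763916016) a 9
[... 520 characters left out ...]
135411376849 mean [0.51833358 0.45582175]
tin 428 c (740.6591186523438, -285.148681640625) s (65.75826263427734, 67.30750274658203) a 70.66211700439453 z 0.0278226231230031 mean [ 0.74067784 -0.28502738]
can 259 c (782.6517333984375, -152.83682250976562) s (42.09630584716797, 42.69112777709961) a 11.23781967163086 z 0.07210308709168706 mean [ 0.77912626 -0.15117606]
spanner 158 c (415.5467529296875, 494.12005615234375) s (99.74786376953125, 178.46694946289062) a 0.5279654860496521 z 0.009801147352416256 mean [0.41460608 0.49771577]
ball 77 c (616.0167846679688, 25.021312713623047) s (25.68177032470703, 24.752201080322266) a 31.45319175720215 z 0.14768035246581684 mean [0.61446565 0.02496527]
```

```bash
cat >> h.py <<'E'
def pts(P,xl,xh,yl,yh,zl,zh):
    m=(P[...,0]>xl)&(P[...,0]<xh)&(P[...,1]>yl)&(P[...,1]<yh)&(P[...,2]>zl)&(P[...,2]<zh); return P[m]
def line(q,ax,sel,side):
    # robust edge: for bins along axis ax, extreme of other axis (percentile), fit
    o=1-ax; b=np.arange(sel[0],sel[1],.005); X=[];Y=[]
    for a in b:
        s=q[(q[:,ax]>=a)&(q[:,ax]<a+.005)][:,o]
        if len(s)>2: X.append(a+.0025);Y.append(s.max() if side>0 else s.min())
    X=np.array(X);Y=np.array(Y);k=np.ones(len(X),bool)
    for _ in range(4):
        f=np.polyfit(X[k],Y[k],1);r=abs(np.polyval(f,X)-Y);k=r<max(.002,np.median(r)*2)
    return f
def cart(P,box,zt=.044,tol=.005):
    q=pts(P,*box,zt-tol,zt+tol); r=cv2.minAreaRect((q[:,:2]*1000).astype(np.float32)); return len(q),r,q[:,:2].mean(0)
E
python3 - <<'E'
from h import *
for n in("top","scene"):
    P=np.load(n+"0.npy"); print(n)
    q=pts(P,.55,.76,.03,.36,.066,.078)
    for ax,sel,side in((1,(.08,.31),-1),(1,(.08,.31),1),(0,(.62,.70),-1),(0,(.62,.70),1)):
        f=line(q,ax,sel,side); print("dock",ax,side,np.degrees(np.arctan(f[0])),np.polyval(f,.19 if ax else .66))
    q=pts(P,.6,.78,-.24,-.05,.016,.028)
    for ax,sel,side in((1,(-.19,-.09),-1),(1,(-.19,-.09),1),(0,(.64,.74),-1),(0,(.64,.74),1)):
        f=line(q,ax,sel,side); print("tray",ax,side,np.degrees(np.arctan(f[0])),np.polyval(f,-.14 if ax else .69))
    for x in(.448,.528,.611):
        q=pts(P,x-.035,x+.035,-.43,-.30,.040,.050)
        fs=[line(q,1,(-.40,-.35),s) for s in(-1,1)]
        print("cart",x,[(round(np.degrees(np.arctan(f[0])),1),round(np.polyval(f,-.375),4)) for f in fs],"ymax",q[:,1].max(),"z",np.median(q[:,2]),len(q))
    q=pts(P,.35,.70,-.52,-.41,.052,.062); f=line(q,0,(.42,.64),1);print("hoodfront",np.degrees(np.arctan(f[0])),np.polyval(f,.53),"x",q[:,0].min(),q[:,0].max())
    q=pts(P,.55,.68,-.02,.07,.13,.165); print("ball",q.mean(0),q[:,2].max())
    q=pts(P,.47,.57,.14,.24,.09,.11); print("flask",q.mean(0),q[:,:2].min(0),q[:,:2].max(0))
    q=pts(P,.3,.45,.02,.28,.006,.04); print("screwdriver",q.min(0),q.max(0))
E
```

```text
top
dock 1 -1 3.7956029161613536 0.5975198545202002
dock 1 1 3.221288611511711 0.7262071860768579
dock 0 -1 9.003724975175416 0.037593836524584784
dock 0 1 -3.1094394422319436 0.33102679902443716
tray 1 -1 7.905537534685873 0.6067510207526988
tray 1 1 -4.230395538265191 0.7501446588616434
tray 0 -1 -8.640878399422814 -0.20451487065206442
tray 0 1 -7.438475045972153 -0.07603019997392703
cart 0.448 [(np.float64(-0.4), np.float64(0.4304)), (np.float64(-0.5), np.float64(0.4661))] ymax -0.32513909703748683 z 0.04396227463239838 389
cart 0.528 [(np.float64(0.3), np.float64(0.5115)), (np.float64(-0.5), np.float64(0.5434))] ymax -0.3277949121401709 z 0.04431376917737181 365
cart 0.611 [(np.float64(-0.7), np.float64(0.5939)), (np.float64(-0.4), np.float64(0.6283))] ymax -0.3251821235024848 z 0.04416931626753137 364
hoodfront -0.1656747260744598 -0.42770425777601034 x 0.40606751395748314 0.65545237870423
ball [0.61421614 0.02501529 0.14711172] 0.15695938086233138
flask [0.52457522 0.19413133 0.09935041] [0.49907604 0.16913234] [0.55104406 0.2210188 ]
screwdriver [0.30030524 0.02277169 0.006046
[... 473 characters left out ...]
, (np.float64(-0.4), np.float64(0.4677))] ymax -0.32821640864788515 z 0.04279623588648282 342
cart 0.528 [(np.float64(-0.2), np.float64(0.5137)), (np.float64(-0.8), np.float64(0.5485))] ymax -0.3311176118388855 z 0.042679554047451176 362
cart 0.611 [(np.float64(0.2), np.float64(0.596)), (np.float64(-2.7), np.float64(0.6316))] ymax -0.3343694868702818 z 0.042962696440463376 387
hoodfront -0.12133328646023112 -0.426902960253784 x 0.4048703392972944 0.6595439778192334
ball [0.62132738 0.02440439 0.14390872] 0.15283955256103568
flask [0.52953368 0.19465792 0.0978592 ] [0.50075561 0.16834516] [0.55615058 0.22302504]
screwdriver [0.30153145 0.02169574 0.0060479 ] [0.4340252  0.25986981 0.03217004]
```

Emit:
arm_command --plan '[[1, [3.4, 1.8, 0], [0, 0, -2]], [1, [6.8, 3.6, 0], [0, 0, -4]], [1, [10.2, 5.4, 0], [0, 0, -6]], [1, [13.6, 7.2, 0], [0, 0, -8]], [1, [17, 9, 0], [0, 0, -10]]]' --newtons 60

```text
time_s: 0.52
eef_pos: [0.367, -0.5287, 0.4044]
orientation: [-3.134, -0.203, 0.0]
wrist_force: [-0.5, -2.0, -0.4]
grip_width: 0.0851
grasp_force: 0.0
```

Emit:
arm_command --plan '[[1, [2.6, 2.6, 0], [0, 0, -2]], [1, [5.2, 5.2, 0], [0, 0, -4]], [1, [7.8, 7.8, 0], [0, 0, -6]], [1, [10.4, 10.4, 0], [0, 0, -8]], [1, [13, 13, 0], [0, 0, -11]]]'

```text
time_s: 0.93
eef_pos: [0.4966, -0.3983, 0.4044]
orientation: [-3.14, 0.098, 0.001]
wrist_force: [1.5, -0.8, 0.3]
grip_width: 0.0855
grasp_force: 0.0
```

Emit:
arm_command --plan '[[1, [1, 3.8, 0], [0, 0, 0]], [1, [2, 7.6, 0], [0, 0, 0]], [1, [3, 11.4, 0], [0, 0, 0]], [1, [4, 15.2, 0], [0, 0, 0]], [1, [5, 19, 0], [0, 0, 0]]]'

```text
time_s: 1.35
eef_pos: [0.5457, -0.2079, 0.4044]
orientation: [-3.14, 0.095, 0.001]
wrist_force: [0.9, 0.4, 0.6]
grip_width: 0.0851
grasp_force: 0.0
```

Emit:
arm_command --plan '[[1, [0, 4, 0], [0, 0, 0]], [1, [0, 8, 0], [0, 0, 0]], [1, [0, 12, 0], [0, 0, 0]], [1, [0, 16, 0], [0, 0, 0]], [1, [0, 20, 0], [0, 0, 0]]]'

```text
time_s: 1.77
eef_pos: [0.5451, -0.008, 0.4045]
orientation: [3.14, -0.096, -0.0]
wrist_force: [0.7, 0.7, -0.9]
grip_width: 0.085
grasp_force: 0.0
```

Emit:
arm_command --plan '[[1, [-0.4, 4, 0], [0, 0, 0]], [1, [-0.8, 8, 0], [0, 0, 0]], [1, [-1.2, 12, 0], [0, 0, 0]], [1, [-1.6, 16, 0], [0, 0, 0]], [1, [-1.9, 20, 0], [0, 0, 0]]]'

```text
time_s: 2.18
eef_pos: [0.5259, 0.192, 0.4046]
orientation: [3.14, -0.096, -0.0]
wrist_force: [0.3, -0.4, 0.0]
grip_width: 0.0856
grasp_force: 0.0
```

Emit:
arm_command --plan '[[1, [0.1, 0.2, -3.8], [0, 0, 0]], [1, [0.1, 0.2, -7.6], [0, 0, 0]], [1, [0.1, 0.2, -11.4], [0, 0, 0]], [1, [0.1, 0.2, -15.2], [0, 0, 0]], [1, [0.1, 0.2, -19.1], [0, 0, 0]]]'

```text
time_s: 2.6
eef_pos: [0.5273, 0.1921, 0.212]
orientation: [-3.14, 0.095, -0.0]
wrist_force: [-0.1, 1.0, 0.3]
grip_width: 0.085
grasp_force: 0.0
```

Emit:
arm_command --plan '[[0.3, [0, 0, 0], [0, 0, 0]], [0.3, [0, 0, 0], [0, 0, 0]], [0.3, [0, 0, 0], [0, 0, 0]], [0.3, [0, 0, 0], [0, 0, 0]], [0.3, [0, 0, 0], [0, 0, 0]]]' --newtons 40

```text
time_s: 3.02
eef_pos: [0.5284, 0.1923, 0.2158]
orientation: [-3.139, 0.096, -0.005]
wrist_force: [0.6, 0.2, -2.1]
grip_width: 0.0588
grasp_force: 43.7
```

Emit:
arm_command --plan '[[0.3, [0, 0, 1.2], [0, 0, 0]], [0.3, [0, 0, 2.4], [0, 0, 0]], [0.3, [0, 0, 3.6], [0, 0, 0]], [0.3, [0, 0, 4.8], [0, 0, 0]], [0.3, [0, 0, 6], [0, 0, 0]]]'

```text
time_s: 3.43
eef_pos: [0.5278, 0.1923, 0.2758]
orientation: [-3.14, 0.095, -0.002]
wrist_force: [0.4, -0.5, -3.3]
grip_width: 0.0584
grasp_force: 43.6
```

Emit:
arm_command --plan '[[0.3, [0, -3, 0], [0, 0, 0]], [0.3, [0, -6.5, 0], [0, 0, 0]], [0.3, [0, -10, 0], [0, 0, 0]], [0.3, [0, -13.5, 0], [0, 0, 0]], [0.3, [0, -17, 0], [0, 0, 0]]]'

```text
time_s: 3.85
eef_pos: [0.5275, 0.0207, 0.275]
orientation: [-3.14, 0.095, -0.002]
wrist_force: [0.3, 0.4, -2.3]
grip_width: 0.0587
grasp_force: 43.7
```

Emit:
arm_command --plan '[[0.3, [0, -3.5, 0], [0, 0, 0]], [0.3, [0, -7, 0], [0, 0, 0]], [0.3, [0, -10.5, 0], [0, 0, 0]], [0.3, [0, -13.5, 0], [0, 0, 0]], [0.3, [0, -16.2, 0], [0, 0, 0]]]'

```text
time_s: 4.27
eef_pos: [0.5274, -0.1423, 0.275]
orientation: [3.139, -0.098, 0.002]
wrist_force: [0.2, -0.1, -3.0]
grip_width: 0.0588
grasp_force: 43.7
```

Emit:
arm_command --plan '[[0.3, [2.8, 0, 0], [0, 0, 0]], [0.3, [6, 0, 0], [0, 0, 0]], [0.3, [9.2, 0, 0], [0, 0, 0]], [0.3, [12.2, 0, 0], [0, 0, 0]], [0.3, [14.6, 0, 0], [0, 0, 0]]]'

```text
time_s: 4.68
eef_pos: [0.6756, -0.1397, 0.2747]
orientation: [-3.14, 0.095, -0.002]
wrist_force: [-0.1, 0.6, -2.3]
grip_width: 0.0587
grasp_force: 43.8
```

```bash
python3 - <<'E'
from h import *
c=capture("top"); save(c,"pics/t1.png"); P=cloud(c); np.save("t1.npy",P)
q=pts(P,.60,.75,-.22,-.06,.016,.026); print(q[:,:2].min(0),q[:,:2].max(0))
print(robot.read_state()["grip_width"],robot.read_state()["grasp_force"])
E
```

```text
[ 0.60595777 -0.14807268] [ 0.7439293  -0.06802713]
0.05880711092544116 43.86665356258163
```

Emit:
arm_command --plan '[[0.3, [0, 0, -1.8], [0, 0, 0]], [0.3, [0, 0, -3.6], [0, 0, 0]], [0.3, [0, 0, -4.8], [0, 0, 0]], [0.3, [0, 0, -5.3], [0, 0, 0]], [0.3, [0, 0, -5.5], [0, 0, 0]]]'

```text
time_s: 5.15
eef_pos: [0.6734, -0.1398, 0.2184]
orientation: [-3.14, 0.096, 0.002]
wrist_force: [-1.4, 0.3, -0.6]
grip_width: 0.0589
grasp_force: 43.9
```

Emit:
arm_command --plan '[[0.3, [0, 0, 0], [0, 0, 0]], [0.7, [0, 0, 0], [0, 0, 0]], [0.8, [0, 0, 0], [0, 0, 0]], [0.9, [0, 0, 0], [0, 0, 0]], [1, [0, 0, 0], [0, 0, 0]]]'

```text
time_s: 5.57
eef_pos: [0.674, -0.1399, 0.2198]
orientation: [3.14, -0.096, 0.003]
wrist_force: [0.5, 0.7, -0.2]
grip_width: 0.0851
grasp_force: 0.0
```

Emit:
arm_command --plan '[[1, [0, 0, 0], [0, 0, 0]], [1, [0, 0, 2], [0, 0, 0]], [1, [0, 0, 5], [0, 0, 0]], [1, [0, 0, 9], [0, 0, 0]], [1, [0, 0, 13], [0, 0, 0]]]'

```text
time_s: 5.98
eef_pos: [0.6732, -0.1398, 0.3497]
orientation: [-3.14, 0.095, 0.002]
wrist_force: [0.9, -0.3, 0.4]
grip_width: 0.085
grasp_force: 0.0
```

Emit:
arm_command --plan '[[1, [-0.4, -1.6, 0], [0, 0, 6.2]], [1, [-0.8, -3.2, 0], [0, 0, 12.4]], [1, [-1.2, -4.8, 0], [0, 0, 18.6]], [1, [-1.6, -6.4, 0], [0, 0, 24.8]], [1, [-2, -8, 0], [0, 0, 31]]]'

```text
time_s: 6.4
eef_pos: [0.6534, -0.2205, 0.3491]
orientation: [3.049, 0.755, 0.001]
wrist_force: [-0.5, 0.5, -0.8]
grip_width: 0.0858
grasp_force: 0.0
```

Emit:
arm_command --plan '[[0.9, [-0.4, -1.6, 0], [0, 0, 6.2]], [0.8, [-0.8, -3.2, 0], [0, 0, 12.4]], [0.7, [-1.2, -4.8, 0], [0, 0, 18.6]], [0.7, [-1.6, -6.4, 0], [0, 0, 24.8]], [0.7, [-2, -8, 0], [0, 0, 31]]]'

```text
time_s: 6.82
eef_pos: [0.6334, -0.3006, 0.349]
orientation: [2.736, 1.543, 0.0]
wrist_force: [0.2, 0.2, -0.7]
grip_width: 0.0594
grasp_force: 0.0
```

Emit:
arm_command --plan '[[0.7, [-0.4, -1.7, -1], [0, 0, 6.2]], [0.7, [-0.8, -3.4, -2], [0, 0, 12.4]], [0.7, [-1.2, -5.1, -3], [0, 0, 18.6]], [0.7, [-1.6, -6.8, -4], [0, 0, 24.8]], [0.7, [-2.1, -8.5, -5], [0, 0, 31]]]'

```text
time_s: 7.23
eef_pos: [0.6125, -0.3856, 0.2985]
orientation: [2.225, 2.218, 0.0]
wrist_force: [0.1, 0.1, -1.2]
grip_width: 0.0599
grasp_force: 0.0
```

```bash
cat > look.py <<'E'
from h import *
import sys
c=capture("top"); P=cloud(c); np.save("last.npy",P)
c2=capture("scene"); P2=cloud(c2); np.save("last2.npy",P2)
n=sys.argv[1]; cv2.imwrite(f"pics/{n}.png",np.hstack([c["image"][160:400,80:560],c2["image"][110:350,90:490]])[:,:,::-1])
s=robot.read_state(); r=s["orientation"]; a=np.degrees(2*np.arctan2(r[1],r[0])); print("tcp",s["eef_pos"].round(4),"toolx ang",a,"q7",s["q"][6])
E
python3 look.py a1; python3 - <<'E'
from h import *
for n in("last","last2"):
    P=np.load(n+".npy")
    q=pts(P,.62,.73,-.2,-.08,.09,.115); print("flask",len(q),q.mean(0))
E
```

```text
tcp [ 0.6103 -0.3889  0.2963] toolx ang -270.5594455013897 q7 0.31790709463757694
flask 308 [ 0.67196056 -0.1393491   0.10373924]
flask 392 [ 0.67785572 -0.13928522  0.10136206]
```

View pics/a1.png

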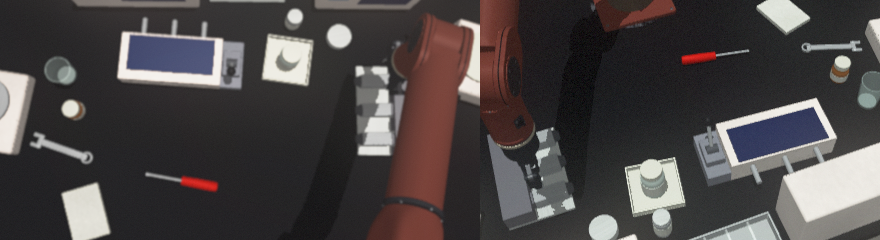

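The bottle stands upright in the tray (crop pixel (288,58)); the gripper is above the far cartridge.

Emit:
arm_command --plan '[[0.7, [0, 0, -3], [0, 0, 0]], [0.7, [0, 0, -6], [0, 0, 0]], [0.7, [0, 0, -9], [0, 0, 0]], [0.7, [0, 0, -10.5], [0, 0, 0]], [0.7, [0, 0, -11.1], [0, 0, 0]]]'

```text
time_s: 7.75
eef_pos: [0.612, -0.3839, 0.185]
orientation: [-2.229, -2.208, 0.001]
wrist_force: [-0.4, 1.8, 0.2]
grip_width: 0.06
grasp_force: 0.0
```

Emit:
arm_command --plan '[[0, [0, 0, 0], [0, 0, 0]], [0, [0, 0, 0], [0, 0, 0]], [0, [0, 0, 0], [0, 0, 0]], [0, [0, 0, 0], [0, 0, 0]], [0, [0, 0, 0], [0, 0, 0]]]' --newtons 60

```text
time_s: 8.17
eef_pos: [0.6133, -0.385, 0.1896]
orientation: [2.229, 2.21, 0.001]
wrist_force: [-0.1, -0.1, 5.2]
grip_width: 0.035
grasp_force: 60.9
```

Emit:
arm_command --plan '[[0, [0, 0, 0.2], [0, 0, 0]], [0, [0, 1, 0.2], [0, 0, 0]], [0, [0, 2.2, 0.2], [0, 0, 0]], [0, [0, 3.4, 0.2], [0, 0, 0]], [0, [0, 4.6, 0.2], [0, 0, 0]]]'

```text
time_s: 8.58
eef_pos: [0.6128, -0.3367, 0.1897]
orientation: [-2.229, -2.213, -0.001]
wrist_force: [1.1, -1.0, -1.5]
grip_width: 0.035
grasp_force: 60.3
```

Emit:
arm_command --plan '[[0, [0, 1.2, 0], [0, 0, 0]], [0, [0, 2.4, 0], [0, 0, 0]], [0, [0, 3.6, 0], [0, 0, 0]], [0, [0, 4, 1], [0, 0, 0]], [0, [0, 4, 3], [0, 0, 0]]]'

```text
time_s: 9.0
eef_pos: [0.612, -0.2961, 0.2179]
orientation: [-2.224, -2.212, 0.002]
wrist_force: [0.9, -0.0, -3.1]
grip_width: 0.035
grasp_force: 60.1
```

Emit:
arm_command --plan '[[0, [0, 0, 2], [0, 0, 0]], [0, [-0.5, 1, 4], [0, 0, -5]], [0, [-1, 2.5, 6], [0, 0, -11]], [0, [-1.5, 4, 7], [0, 0, -17]], [0, [-2, 6, 8], [0, 0, -23]]]'

```text
time_s: 9.42
eef_pos: [0.5924, -0.2393, 0.3017]
orientation: [2.631, 1.713, 0.001]
wrist_force: [0.1, 0.1, -2.0]
grip_width: 0.0349
grasp_force: 60.4
```

```bash
python3 - <<'E'
from h import *
c=capture("top"); P=cloud(c); im=c["image"].astype(int)
red=(im[...,0]>120)&(im[...,1]<60); q=P[red]; q=q[(q[:,2]<.06)&(q[:,0]<.5)]; print("handle",q.min(0),q.max(0))
q=pts(P,.25,.46,.05,.30,.006,.06); print(np.percentile(q,[2,98],axis=0))
s=robot.read_state(); print(s["eef_pos"],s["grip_width"],s["grasp_force"],s["ft_torque"])
E
```

```text
handle [ 0.30409577  0.05881606 -0.00411013] [0.33898786 0.15822771 0.03325219]
[[0.27102784 0.06134556 0.00612048]
 [0.45007767 0.2840658  0.02968001]]
[ 0.592888   -0.23361007  0.30373156] 0.03536283244153608 60.521342754364014 [ 0.48501144 -0.22577408  0.04712308]
```

Emit:
arm_command --plan '[[0, [-0.8, 2.2, 0.6], [0, 0, -5]], [0, [-1.6, 4.5, 1.2], [0, 0, -10]], [0, [-2.4, 7, 1.8], [0, 0, -15]], [0, [-3.2, 9.5, 2.4], [0, 0, -20]], [0, [-4, 12, 3], [0, 0, -24]]]'

```text
time_s: 9.88
eef_pos: [0.5521, -0.1175, 0.3306]
orientation: [2.93, 1.133, 0.001]
wrist_force: [0.1, 0.5, -1.7]
grip_width: 0.0347
grasp_force: 60.7
```

Emit:
arm_command --plan '[[0, [-0.6, 3.4, 0.2], [0, 0, -5]], [0, [-1.2, 7, 0.4], [0, 0, -10]], [0, [-1.8, 10.6, 0.6], [0, 0, -15]], [0, [-2.4, 14.3, 0.8], [0, 0, -20]], [0, [-3, 18, 1], [0, 0, -24]]]'

```text
time_s: 10.3
eef_pos: [0.5219, 0.063, 0.3406]
orientation: [3.101, 0.499, 0.001]
wrist_force: [1.6, 0.6, -3.0]
grip_width: 0.0353
grasp_force: 60.7
```

Emit:
arm_command --plan '[[0, [0, 3.6, 0], [0, 0, -5]], [0, [0, 7.2, 0], [0, 0, -10]], [0, [0, 10.8, 0], [0, 0, -15]], [0, [0, 14.4, 0], [0, 0, -20]], [0, [0, 18, 0], [0, 0, -22]]]'

```text
time_s: 10.72
eef_pos: [0.5222, 0.243, 0.3405]
orientation: [3.14, -0.103, 0.002]
wrist_force: [0.6, 1.6, -2.3]
grip_width: 0.0351
grasp_force: 60.7
```

Emit:
arm_command --plan '[[0, [0, 2, -1], [0, 0, 0]], [0, [0.2, 3.5, -2.5], [0, 0, 0]], [0, [0.2, 4.4, -4.5], [0, 0, 0]], [0, [0.2, 4.4, -6.5], [0, 0, 0]], [0, [0.2, 4.4, -8], [0, 0, 0]]]'

```text
time_s: 11.13
eef_pos: [0.524, 0.286, 0.2587]
orientation: [3.14, -0.092, -0.001]
wrist_force: [0.1, -0.5, -3.4]
grip_width: 0.035
grasp_force: 60.7
```

```bash
cat > look.py <<'E'
from h import *
import sys
c=capture("top"); P=cloud(c); np.save("last.npy",P)
c2=capture("scene"); P2=cloud(c2); np.save("last2.npy",P2)
n=sys.argv[1]; cv2.imwrite(f"pics/{n}.png",np.hstack([c["image"][160:400,100:520],c2["image"][110:350,110:490]])[:,:,::-1])
s=robot.read_state(); r=s["orientation"]; a=np.degrees(2*np.arctan2(r[1],r[0])); print("tcp",s["eef_pos"].round(4),"toolx ang",a,"q7",s["q"][6],"grip",s["grip_width"],s["grasp_force"])
E
python3 look.py a2
```

```text
tcp [0.5238 0.2847 0.2575] toolx ang -3.426957612737256 q7 -2.4017723542047102 grip 0.03512116365796869 60.61204791069031
```

View pics/a2.png

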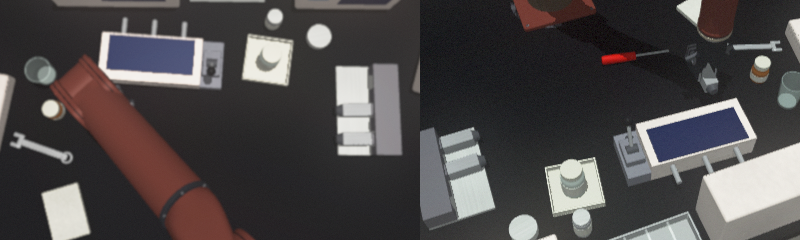

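Emit:
arm_command --plan '[[0, [0, 0, -2.5], [0, 0, 0]], [0, [0, 0, -5], [0, 0, 0]], [0, [0, 0, -7], [0, 0, 0]], [0, [0, 0, -7.7], [0, 0, 0]], [0, [0, 0, -7.9], [0, 0, 0]]]'

```text
time_s: 11.65
eef_pos: [0.5248, 0.2852, 0.1813]
orientation: [3.14, -0.095, -0.0]
wrist_force: [0.5, -0.1, -1.0]
grip_width: 0.035
grasp_force: 61.4
```

Emit:
arm_command --plan '[[0, [0, 0, 0], [0, 0, 0]], [0.55, [0, 0, 0], [0, 0, 0]], [0.7, [0, 0, 0], [0, 0, 0]], [0.7, [0, 0, 0], [0, 0, 0]], [0.7, [0, 0, 0], [0, 0, 0]]]'

```text
time_s: 12.07
eef_pos: [0.525, 0.2853, 0.1815]
orientation: [-3.14, 0.095, -0.002]
wrist_force: [-0.1, 1.0, 0.0]
grip_width: 0.06
grasp_force: 0.0
```

Emit:
arm_command --plan '[[0.7, [-1.5, 0.1, 0], [0, 0, 0]], [0.7, [-3.5, 0.2, 0], [0, 0, 0]], [0.7, [-5.5, 0.3, 0], [0, 0, 0]], [0.7, [-6.7, 0.4, 0], [0, 0, 0]], [0.7, [-7.2, 0.4, 0], [0, 0, 0]]]'

```text
time_s: 12.48
eef_pos: [0.4511, 0.2897, 0.181]
orientation: [3.14, -0.093, -0.0]
wrist_force: [-0.6, 0.3, 0.4]
grip_width: 0.0602
grasp_force: 0.0
```

Emit:
arm_command --plan '[[0.7, [0, 0, 0], [0, 0, 0]], [0, [0, 0, 0], [0, 0, 0]], [0, [0, 0, 0], [0, 0, 0]], [0, [0, 0, 0], [0, 0, 0]], [0, [0, 0, 0], [0, 0, 0]]]'

```text
time_s: 12.9
eef_pos: [0.4537, 0.289, 0.181]
orientation: [-3.14, 0.097, -0.002]
wrist_force: [2.7, -0.9, 3.4]
grip_width: 0.0313
grasp_force: 60.6
```

```bash
python3 look.py a3; python3 - <<'E'
from h import *
for n in("last","last2"):
    P=np.load(n+".npy")
    q=pts(P,.40,.59,.25,.33,.028,.042); print(len(q),q.min(0),q.max(0),np.median(q[:,2]))
    if len(q)>20:
        q=pts(P,.40,.59,.25,.33,.033,.042); r=cv2.minAreaRect((q[:,:2]*1000).astype(np.float32)); print(r,q.mean(0))
E
```

```text
tcp [0.4536 0.289  0.181 ] toolx ang 356.47197578300944 q7 -2.5201409697462833 grip 0.031240107416271215 60.537840127944946
336 [0.48580182 0.26343429 0.02818149] [0.58134698 0.30161282 0.04197605] 0.03488499319634979
((534.725341796875, 282.8946838378906), (35.33387756347656, 86.29566955566406), 87.3460464477539) [0.53566366 0.2818536  0.03659014]
522 [0.43046514 0.25903651 0.02809638] [0.57938909 0.31737251 0.04177754] 0.03369622488284327
((505.6185302734375, 289.82342529296875), (135.70355224609375, 57.11431884765625), 2.751358985900879) [0.51432581 0.28542808 0.03577147]
```

View pics/a3.png

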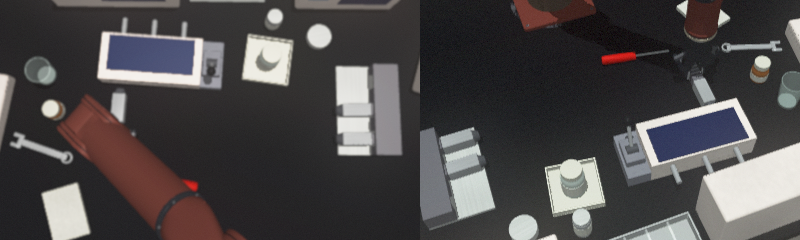

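The cartridge lies straight before port 3 (crop pixel (119,105)) and is held by the grip.

Emit:
arm_command --plan '[[0, [0, 0, 0.7], [0, 0, 0]], [0, [0, 0.1, 1.4], [0, 0, 0]], [0, [0, 0.1, 2], [0, 0, 0]], [0, [0, 0.1, 2.2], [0, 0, 0]], [0, [0, 0.1, 2.2], [0, 0, 0]]]'

```text
time_s: 13.42
eef_pos: [0.4527, 0.2904, 0.2035]
orientation: [-3.14, 0.095, -0.001]
wrist_force: [0.1, 0.8, -2.6]
grip_width: 0.0311
grasp_force: 59.7
```

Emit:
arm_command --plan '[[0, [1, -0.1, 0], [0, 0, 0]], [0, [2, -0.1, 0], [0, 0, 0]], [0, [3, -0.2, 0], [0, 0, 0]], [0, [4, -0.2, 0], [0, 0, 0]], [0, [5, -0.3, 0], [0, 0, 0]]]'

```text
time_s: 13.83
eef_pos: [0.5041, 0.287, 0.2024]
orientation: [-3.14, 0.096, 0.0]
wrist_force: [0.4, 1.0, -1.9]
grip_width: 0.031
grasp_force: 59.8
```

```bash
python3 look.py a4; python3 -c "
from h import *
s=robot.read_state(); print(s['wrist_force'],s['ft_torque'])"
```

```text
tcp [0.5048 0.2864 0.2024] toolx ang 356.3934694259782 q7 -2.457338457815936 grip 0.030782558204726276 59.82096791267395
[ 0.15671279  0.09155937 -3.14911482] [0.0129637  0.11281856 0.02859508]
```

Entering freely. Continue to home.

Emit:
arm_command --plan '[[0, [1.2, -0.1, 0], [0, 0, 0]], [0, [2.4, -0.1, 0], [0, 0, 0]], [0, [3.6, -0.2, 0], [0, 0, 0]], [0, [4.8, -0.3, 0], [0, 0, 0]], [0, [5.8, -0.3, 0], [0, 0, 0]]]'

```text
time_s: 14.35
eef_pos: [0.5619, 0.2838, 0.2026]
orientation: [3.14, -0.096, 0.0]
wrist_force: [0.1, -0.0, -1.9]
grip_width: 0.0313
grasp_force: 59.8
```

Emit:
arm_command --plan '[[0, [0.3, 0, 0], [0, 0, 0]], [0, [0.6, 0, 0], [0, 0, 0]], [0, [0.9, 0, 0], [0, 0, 0]], [0, [1.2, -0.1, 0], [0, 0, 0]], [0, [1.2, -0.1, 0], [0, 0, 0]]]'

```text
time_s: 14.77
eef_pos: [0.569, 0.2848, 0.2016]
orientation: [3.139, -0.09, -0.013]
wrist_force: [-14.9, -0.7, 3.2]
grip_width: 0.0309
grasp_force: 60.3
```

Emit:
arm_command --plan '[[0, [0.2, 0, 0], [0, 0, 0]], [0, [0.3, 0, 0], [0, 0, 0]], [0, [0.4, 0, 0], [0, 0, 0]], [0, [0.4, 0, 0], [0, 0, 0]], [0, [0.4, 0, 0], [0, 0, 0]]]'

```text
time_s: 15.18
eef_pos: [0.5701, 0.2856, 0.2009]
orientation: [3.137, -0.087, -0.022]
wrist_force: [-28.4, -0.5, 7.8]
grip_width: 0.0309
grasp_force: 61.1
```

Emit:
arm_command --plan '[[0, [-0.3, 0, 0], [0, 0, 0]], [0.5, [-0.5, 0, 0], [0, 0, 0]], [0.6, [-0.5, 0, 0], [0, 0, 0]], [0.7, [-0.5, 0, 0], [0, 0, 0]], [0.7, [-0.5, 0, 0], [0, 0, 0]]]'

```text
time_s: 15.6
eef_pos: [0.5722, 0.2831, 0.2032]
orientation: [-3.14, 0.096, -0.002]
wrist_force: [0.2, -0.2, 0.1]
grip_width: 0.0596
grasp_force: 0.0
```

Emit:
arm_command --plan '[[0.7, [0, 0, 1.5], [0, 0, 0]], [0.7, [0, 0, 4], [0, 0, 0]], [0.7, [0, 0, 7], [0, 0, 0]], [0.7, [0, 0, 11], [0, 0, 0]], [0.7, [0, 0, 15], [0, 0, 0]]]'

```text
time_s: 16.02
eef_pos: [0.5714, 0.2829, 0.3552]
orientation: [-3.14, 0.095, 0.001]
wrist_force: [0.8, 0.4, 0.2]
grip_width: 0.0596
grasp_force: 0.0
```

Emit:
arm_command --plan '[[0.7, [-0.5, -3.3, 0], [0, 0, 4.6]], [0.7, [-1, -6.6, 0], [0, 0, 9.2]], [0.7, [-1.5, -10, 0], [0, 0, 13.8]], [0.7, [-2, -13.4, 0], [0, 0, 18.6]], [0.7, [-2.2, -16.8, 0], [0, 0, 23.3]]]'

```text
time_s: 16.43
eef_pos: [0.549, 0.1139, 0.3542]
orientation: [3.093, 0.548, 0.002]
wrist_force: [0.6, 0.0, -0.2]
grip_width: 0.0597
grasp_force: 0.0
```

Emit:
arm_command --plan '[[0.7, [0, -3.3, 0], [0, 0, 4.6]], [0.7, [0, -6.6, 0], [0, 0, 9.2]], [0.7, [0, -10, 0], [0, 0, 13.8]], [0.7, [0, -13.4, 0], [0, 0, 18.6]], [0.7, [0, -16.8, 0], [0, 0, 23.3]]]'

```text
time_s: 16.85
eef_pos: [0.5495, -0.0544, 0.3543]
orientation: [2.918, 1.16, 0.002]
wrist_force: [0.4, 0.2, -0.1]
grip_width: 0.0599
grasp_force: 0.0
```

Emit:
arm_command --plan '[[0.7, [0, -3.3, 0], [0, 0, 4.6]], [0.7, [0, -6.6, 0], [0, 0, 9.2]], [0.7, [0, -10, 0], [0, 0, 13.8]], [0.7, [0, -13.4, 0], [0, 0, 18.6]], [0.7, [0, -16.8, 0], [0, 0, 23.3]]]'

```text
time_s: 17.27
eef_pos: [0.5495, -0.2225, 0.3544]
orientation: [2.624, 1.725, 0.001]
wrist_force: [1.6, 0.4, 0.4]
grip_width: 0.0598
grasp_force: 0.0
```

```bash
python3 look.py a5; python3 - <<'E'
from h import *
for n in("last","last2"):
    P=np.load(n+".npy")
    for x in(.448,.528):
        q=pts(P,x-.035,x+.035,-.43,-.30,.040,.050)
        if len(q)<50: print("few",len(q)); continue
        fs=[line(q,1,(-.40,-.35),s) for s in(-1,1)]
        print("cart",x,[(round(np.degrees(np.arctan(f[0])),1),round(np.polyval(f,-.375),4)) for f in fs],"ymax",q[:,1].max(),len(q))
    q=pts(P,.48,.60,.25,.32,.045,.062); print("inserted",len(q),q.min(0),q.max(0))
E
```

```text
tcp [ 0.5484 -0.2279  0.3536] toolx ang 66.11045236228917 q7 -0.21908107941541377 grip 0.06010030003075689 0.0Traceback (most recent call last):
  File "<stdin>", line 7, in <module>
  File "h.py", line 18, in line
    f=np.polyfit(X[k],Y[k],1);r=abs(np.polyval(f,X)-Y);k=r<max(.002,np.median(r)*2)
    raise TypeError("expected non-empty vector for x")
TypeError: expected non-empty vector for x
```

View pics/a5.png

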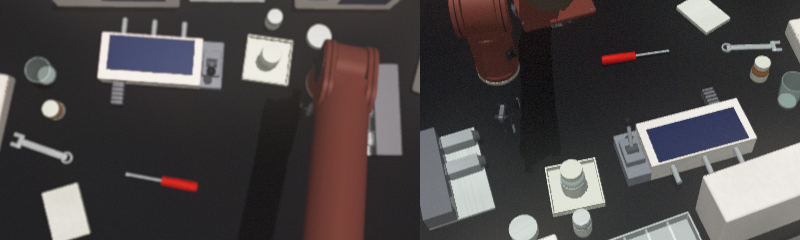

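Cartridge 1 is home, only its ribbed grip showing (117,92). The two other cartridges are still in the rack.

```bash
python3 - <<'E'
from h import *
P=np.load("last2.npy")
for x in(.448,.528):
        q=pts(P,x-.035,x+.035,-.43,-.30,.039,.048); r=cv2.minAreaRect((q[:,:2]*1000).astype(np.float32)); print(len(q),r,q.mean(0),q[:,1].max())
for n in("last","last2"):
    P=np.load(n+".npy")
    q=pts(P,.48,.60,.25,.32,.045,.062); print("inserted",len(q),q.min(0),q.max(0))
E
```

```text
390 ((448.3885192871094, -376.0484313964844), (101.52395629882812, 65.69590759277344), 89.71793365478516) [ 0.45178512 -0.37995118  0.04281911] -0.325289815057898
407 ((524.2792358398438, -378.9441223144531), (95.8624496459961, 59.22991180419922), 88.96775817871094) [ 0.53114406 -0.38266978  0.04250972] -0.33116656197548855
inserted 266 [0.53690135 0.265047   0.04547488] [0.5997653  0.29992766 0.06082418]
inserted 202 [0.53993819 0.2576467  0.04520649] [0.59963284 0.30090138 0.06131604]
```

Emit:
arm_command --plan '[[0.7, [-0.4, -3.2, -1], [0, 0, 4.6]], [0.7, [-0.8, -6.4, -2], [0, 0, 9.2]], [0.7, [-1.2, -9.6, -3], [0, 0, 13.8]], [0.7, [-1.6, -12.8, -4.5], [0, 0, 18.6]], [0.7, [-1.8, -16.2, -6], [0, 0, 23.3]]]'

```text
time_s: 17.78
eef_pos: [0.5316, -0.3839, 0.294]
orientation: [2.221, 2.219, 0.001]
wrist_force: [1.3, -0.0, 1.2]
grip_width: 0.0598
grasp_force: 0.0
```

Emit:
arm_command --plan '[[0.7, [-0.1, 0, -3], [0, 0, 0]], [0.7, [-0.1, 0, -6], [0, 0, 0]], [0.7, [-0.1, 0, -8.8], [0, 0, 0]], [0.7, [-0.1, 0, -10.2], [0, 0, 0]], [0.7, [-0.1, 0, -10.7], [0, 0, 0]]]'

```text
time_s: 18.2
eef_pos: [0.5301, -0.3823, 0.1839]
orientation: [-2.225, -2.213, 0.001]
wrist_force: [0.2, 0.1, 0.3]
grip_width: 0.0601
grasp_force: 0.0
```

Emit:
arm_command --plan '[[0, [0, 0, 0], [0, 0, 0]], [0, [0, 0, 0], [0, 0, 0]], [0, [0, 0, 0], [0, 0, 0]], [0, [0, 0, 0], [0, 0, 0]], [0, [0, 0, 0], [0, 0, 0]]]' --newtons 60

```text
time_s: 18.62
eef_pos: [0.5314, -0.383, 0.1878]
orientation: [2.225, 2.214, 0.001]
wrist_force: [-0.4, 0.2, 6.5]
grip_width: 0.0352
grasp_force: 61.4
```

Emit:
arm_command --plan '[[0, [0, 0, 0.2], [0, 0, 0]], [0, [0, 1, 0.2], [0, 0, 0]], [0, [0, 2.2, 0.2], [0, 0, 0]], [0, [0, 3.4, 0.2], [0, 0, 0]], [0, [0, 4.6, 0.2], [0, 0, 0]]]'

```text
time_s: 19.03
eef_pos: [0.5308, -0.335, 0.1878]
orientation: [2.226, 2.217, 0.0]
wrist_force: [0.1, -1.1, -1.7]
grip_width: 0.0348
grasp_force: 60.6
```

Emit:
arm_command --plan '[[0, [0, 1.2, 0], [0, 0, 0]], [0, [0, 2.4, 0], [0, 0, 0]], [0, [0, 3.6, 0], [0, 0, 0]], [0, [0, 4, 1], [0, 0, 0]], [0, [0, 4, 3], [0, 0, 0]]]'

```text
time_s: 19.45
eef_pos: [0.5299, -0.2941, 0.216]
orientation: [-2.22, -2.215, 0.001]
wrist_force: [-0.6, -0.3, -2.6]
grip_width: 0.035
grasp_force: 60.2
```

Emit:
arm_command --plan '[[0, [0, 0, 2], [0, 0, 0]], [0, [0, 1, 4], [0, 0, -5]], [0, [0, 2.5, 6], [0, 0, -11]], [0, [0, 4, 7], [0, 0, -17]], [0, [0, 6, 8], [0, 0, -23]]]'

```text
time_s: 19.87
eef_pos: [0.5305, -0.2369, 0.2994]
orientation: [2.629, 1.718, 0.001]
wrist_force: [0.0, 0.0, -3.3]
grip_width: 0.035
grasp_force: 60.3
```

Emit:
arm_command --plan '[[0, [-0.5, 2.6, 0.8], [0, 0, -5]], [0, [-1, 5.3, 1.6], [0, 0, -10]], [0, [-1.5, 8.2, 2.4], [0, 0, -15]], [0, [-2, 11.1, 3.2], [0, 0, -20]], [0, [-2.5, 14, 4], [0, 0, -24]]]'

```text
time_s: 20.28
eef_pos: [0.505, -0.0951, 0.3385]
orientation: [2.928, 1.138, -0.0]
wrist_force: [0.6, 0.8, -3.0]
grip_width: 0.0355
grasp_force: 60.3
```

Emit:
arm_command --plan '[[0, [0, 3.6, 0], [0, 0, -5]], [0, [0, 7.2, 0], [0, 0, -10]], [0, [0, 10.8, 0], [0, 0, -15]], [0, [0, 14.4, 0], [0, 0, -20]], [0, [0, 18, 0], [0, 0, -24]]]'

```text
time_s: 20.7
eef_pos: [0.5049, 0.0852, 0.3384]
orientation: [3.1, 0.504, 0.001]
wrist_force: [1.1, -0.3, -3.0]
grip_width: 0.0353
grasp_force: 60.3
```

Emit:
arm_command --plan '[[0, [0.3, 3.2, -1], [0, 0, -5]], [0, [0.6, 6.4, -2.5], [0, 0, -10]], [0, [1, 9.4, -4.5], [0, 0, -15]], [0, [1.3, 11.2, -6.5], [0, 0, -20]], [0, [1.3, 11.7, -8], [0, 0, -22.2]]]'

```text
time_s: 21.12
eef_pos: [0.5177, 0.2043, 0.2569]
orientation: [-3.138, 0.096, 0.001]
wrist_force: [-0.9, -0.4, -3.0]
grip_width: 0.0353
grasp_force: 60.5
```

```bash
python3 look.py a6
```

```text
tcp [0.5171 0.2015 0.2556] toolx ang -3.3310480510647644 q7 -2.265485576454981 grip 0.03537885980355892 60.44736385345459
```

Emit:
arm_command --plan '[[0, [0, 0, -2.5], [0, 0, 0]], [0, [0, 0, -5], [0, 0, 0]], [0, [0, 0, -7], [0, 0, 0]], [0, [0, 0, -7.6], [0, 0, 0]], [0, [0, 0, -7.8], [0, 0, 0]]]'

```text
time_s: 21.63
eef_pos: [0.5188, 0.1992, 0.1799]
orientation: [3.139, -0.095, -0.001]
wrist_force: [-0.4, -1.1, -2.6]
grip_width: 0.035
grasp_force: 60.6
```

Emit:
arm_command --plan '[[0, [0, 0, 0], [0, 0, 0]], [0.55, [0, 0, 0], [0, 0, 0]], [0.7, [0, 0, 0], [0, 0, 0]], [0.7, [0, 0, 0], [0, 0, 0]], [0.7, [0, 0, 0], [0, 0, 0]]]'

```text
time_s: 22.05
eef_pos: [0.519, 0.2003, 0.1807]
orientation: [-3.14, 0.095, -0.002]
wrist_force: [-0.2, 0.1, -1.1]
grip_width: 0.0603
grasp_force: 0.0
```

Emit:
arm_command --plan '[[0.7, [-1.5, 0.1, 0], [0, 0, 0]], [0.7, [-3.5, 0.2, 0], [0, 0, 0]], [0.7, [-5.5, 0.3, 0], [0, 0, 0]], [0.7, [-6.7, 0.4, 0], [0, 0, 0]], [0.7, [-7.4, 0.4, 0], [0, 0, 0]]]'

```text
time_s: 22.47
eef_pos: [0.4434, 0.2045, 0.18]
orientation: [3.14, -0.094, 0.0]
wrist_force: [-0.6, -0.2, -0.3]
grip_width: 0.0597
grasp_force: 0.0
```

Emit:
arm_command --plan '[[0.7, [0, 0, 0], [0, 0, 0]], [0, [0, 0, 0], [0, 0, 0]], [0, [0, 0, 0], [0, 0, 0]], [0, [0, 0, 0], [0, 0, 0]], [0, [0, 0, 0], [0, 0, 0]]]'

```text
time_s: 22.88
eef_pos: [0.4456, 0.2042, 0.1801]
orientation: [-3.14, 0.096, -0.002]
wrist_force: [0.0, -0.2, 3.6]
grip_width: 0.0309
grasp_force: 60.8
```

```bash
python3 look.py a7; python3 - <<'E'
from h import *
for n in("last","last2"):
    P=np.load(n+".npy")
    q=pts(P,.47,.60,.15,.25,.032,.042); r=cv2.minAreaRect((q[:,:2]*1000).astype(np.float32)); print(len(q),r,q.mean(0),q[:,0].max(),np.median(q[:,2]))
E
```

```text
tcp [0.4456 0.2041 0.18  ] toolx ang 356.4825943752462 q7 -2.3723441898247914 grip 0.031046338148548906 60.72651743888855
223 ((555.7929077148438, 207.62149047851562), (84.39610290527344, 107.86251831054688), 72.9457015991211) [0.53808561 0.19455856 0.03625589] 0.5997654417540773 0.03611597302537913
282 ((520.7533569335938, 198.44989013671875), (37.392513275146484, 100.64503479003906), 86.2948989868164) [0.52421211 0.19821936 0.03508641] 0.5711376083363578 0.03490347343078746
```

View pics/a7.png

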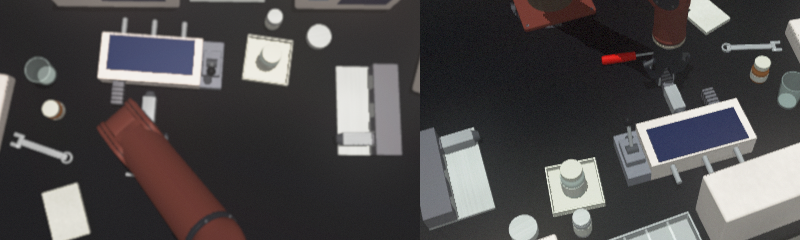

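The second cartridge lies straight before port 2 (crop (149,105)), held by its grip; the last sits in the rack at (355,138).

Emit:
arm_command --plan '[[0, [0, 0, 0.7], [0, 0, 0]], [0, [0, 0.1, 1.4], [0, 0, 0]], [0, [0, 0.1, 2], [0, 0, 0]], [0, [0, 0.1, 2.2], [0, 0, 0]], [0, [0, 0.1, 2.2], [0, 0, 0]]]'

```text
time_s: 23.4
eef_pos: [0.4448, 0.2053, 0.2024]
orientation: [-3.14, 0.095, -0.002]
wrist_force: [-0.0, 0.4, -2.5]
grip_width: 0.0313
grasp_force: 59.8
```

Emit:
arm_command --plan '[[0, [1, -0.1, 0], [0, 0, 0]], [0, [2, -0.1, 0], [0, 0, 0]], [0, [3, -0.2, 0], [0, 0, 0]], [0, [4, -0.2, 0], [0, 0, 0]], [0, [5, -0.3, 0], [0, 0, 0]]]'

```text
time_s: 23.82
eef_pos: [0.4961, 0.202, 0.2014]
orientation: [-3.14, 0.096, 0.0]
wrist_force: [-0.4, 0.1, -3.0]
grip_width: 0.031
grasp_force: 59.8
```

Emit:
arm_command --plan '[[0, [1.2, -0.1, 0], [0, 0, 0]], [0, [2.4, -0.1, 0], [0, 0, 0]], [0, [3.6, -0.2, 0], [0, 0, 0]], [0, [4.8, -0.3, 0], [0, 0, 0]], [0, [6, -0.4, 0], [0, 0, 0]]]'

```text
time_s: 24.23
eef_pos: [0.556, 0.1978, 0.2013]
orientation: [3.14, -0.096, -0.001]
wrist_force: [-0.9, -0.4, -2.8]
grip_width: 0.0307
grasp_force: 59.8
```

Emit:
arm_command --plan '[[0, [0.4, 0, 0], [0, 0, 0]], [0, [0.8, 0, 0], [0, 0, 0]], [0, [1.2, -0.1, 0], [0, 0, 0]], [0, [1.5, -0.1, 0], [0, 0, 0]], [0, [1.6, -0.1, 0], [0, 0, 0]]]'

```text
time_s: 24.65
eef_pos: [0.5651, 0.1984, 0.1999]
orientation: [3.136, -0.091, -0.024]
wrist_force: [-35.5, -3.5, 18.8]
grip_width: 0.0315
grasp_force: 62.7
```

Emit:
arm_command --plan '[[0, [-0.2, 0, 0], [0, 0, 0]], [0.5, [-0.4, 0, 0], [0, 0, 0]], [0.6, [-0.4, 0, 0], [0, 0, 0]], [0.7, [-0.4, 0, 0], [0, 0, 0]], [0.7, [-0.4, 0, 0], [0, 0, 0]]]'

```text
time_s: 25.07
eef_pos: [0.5672, 0.1972, 0.2021]
orientation: [-3.14, 0.096, -0.002]
wrist_force: [0.0, 0.5, 0.1]
grip_width: 0.0599
grasp_force: 0.0
```

Emit:
arm_command --plan '[[0.7, [0, 0, 1.5], [0, 0, 0]], [0.7, [0, 0, 4], [0, 0, 0]], [0.7, [0, 0, 7], [0, 0, 0]], [0.7, [0, 0, 11], [0, 0, 0]], [0.7, [0, 0, 15], [0, 0, 0]]]'

```text
time_s: 25.48
eef_pos: [0.5666, 0.1969, 0.3531]
orientation: [-3.14, 0.096, 0.001]
wrist_force: [0.8, 1.0, -0.7]
grip_width: 0.0598
grasp_force: 0.0
```

Emit:
arm_command --plan '[[0.7, [-0.5, -3.2, 0], [0, 0, 5]], [0.7, [-1, -6.4, 0], [0, 0, 11]], [0.7, [-1.5, -9.6, 0], [0, 0, 17]], [0.7, [-2.2, -12.8, 0], [0, 0, 23]], [0.7, [-3, -16, 0], [0, 0, 29]]]'

```text
time_s: 25.9
eef_pos: [0.5365, 0.0356, 0.3521]
orientation: [3.062, 0.701, 0.002]
wrist_force: [0.2, 0.1, -0.3]
grip_width: 0.0597
grasp_force: 0.0
```

Emit:
arm_command --plan '[[0.7, [-0.4, -3.6, 0], [0, 0, 6]], [0.7, [-0.8, -7.2, 0], [0, 0, 12]], [0.7, [-1.2, -10.8, 0], [0, 0, 18]], [0.7, [-1.6, -14.4, 0], [0, 0, 24]], [0.7, [-2, -18, 0], [0, 0, 30]]]'

```text
time_s: 26.32
eef_pos: [0.5163, -0.1448, 0.3523]
orientation: [2.775, 1.469, 0.001]
wrist_force: [1.8, -0.5, -0.5]
grip_width: 0.0597
grasp_force: 0.0
```

```bash
python3 look.py a8;  python3 - <<'E'
from h import *
for n in("last","last2"):
    P=np.load(n+".npy")
    q=pts(P,.413,.50,-.43,-.28,.039,.049); 
    if len(q)>30: r=cv2.minAreaRect((q[:,:2]*1000).astype(np.float32)); print(len(q),r,q.mean(0),q[:,1].max())
    for y in(.197,.282):
        q=pts(P,.48,.60,y-.03,y+.03,.045,.062); print("inserted",len(q),q.min(0),q.max(0))
E
```

```text
tcp [ 0.5156 -0.15    0.3517] toolx ang 55.31789708059359 q7 -0.4954587390513951 grip 0.059604581795348645 0.0
418 ((456.0975341796875, -377.781494140625), (84.66435241699219, 103.7357406616211), 1.0603690147399902) [ 0.44912375 -0.38339609  0.04359752] -0.3259799576007138
inserted 281 [0.53157835 0.1672585  0.04546667] [0.59963634 0.22357546 0.06147727]
inserted 264 [0.53689243 0.26490243 0.04501382] [0.59998609 0.29980415 0.06174249]
387 ((456.3304138183594, -375.49371337890625), (102.76001739501953, 86.14729309082031), 89.90039825439453) [ 0.45216368 -0.38113055  0.0429972 ] -0.3241155365258083
inserted 204 [0.53333841 0.17968739 0.04551771] [0.58960829 0.21437334 0.06136963]
inserted 199 [0.53963333 0.26611698 0.04555555] [0.59570772 0.30084748 0.06074486]
```

View pics/a8.png

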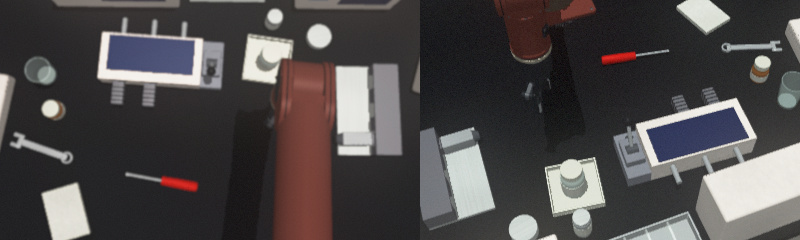

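Two cartridges are home (grips at (117,92), (148,94)); the last is undisturbed at (355,138).

Emit:
arm_command --plan '[[0.7, [-0.8, -2.8, 0], [0, 0, 4]], [0.7, [-1.6, -5.6, 0], [0, 0, 8]], [0.7, [-2.4, -8.4, 0], [0, 0, 12]], [0.7, [-3.2, -11.2, 0], [0, 0, 16]], [0.7, [-4, -14, 0], [0, 0, 20]]]'

```text
time_s: 26.83
eef_pos: [0.4765, -0.2839, 0.3522]
orientation: [2.48, 1.927, 0.0]
wrist_force: [0.9, -0.4, 0.2]
grip_width: 0.0598
grasp_force: 0.0
```

Emit:
arm_command --plan '[[0.7, [-0.6, -2.2, -1], [0, 0, 3]], [0.7, [-1.2, -4.4, -2], [0, 0, 6]], [0.7, [-1.8, -6.6, -3], [0, 0, 9]], [0.7, [-2.4, -8.8, -4.5], [0, 0, 12]], [0.7, [-2.6, -10.1, -6], [0, 0, 14.4]]]'

```text
time_s: 27.25
eef_pos: [0.4498, -0.3865, 0.2916]
orientation: [2.223, 2.218, -0.001]
wrist_force: [-0.5, 0.2, 0.6]
grip_width: 0.0597
grasp_force: 0.0
```

Emit:
arm_command --plan '[[0.7, [0, 0, -1], [0, 0, 0]], [0.7, [0, 0, -1], [0, 0, 0]], [0.7, [0, 0, -1], [0, 0, 0]], [0.7, [0, 0, -1], [0, 0, 0]], [0.7, [0, 0, -1], [0, 0, 0]]]'

```text
time_s: 27.67
eef_pos: [0.4516, -0.3829, 0.283]
orientation: [2.221, 2.22, 0.0]
wrist_force: [0.7, -0.2, 0.3]
grip_width: 0.0597
grasp_force: 0.0
```

Emit:
arm_command --plan '[[0.7, [-0.1, 0, -3], [0, 0, 0]], [0.7, [-0.1, 0, -5.5], [0, 0, 0]], [0.7, [-0.1, 0, -8], [0, 0, 0]], [0.7, [-0.1, 0, -9.2], [0, 0, 0]], [0.7, [-0.1, 0, -9.6], [0, 0, 0]]]'

```text
time_s: 28.08
eef_pos: [0.4494, -0.383, 0.1843]
orientation: [-2.221, -2.219, 0.0]
wrist_force: [0.4, -0.2, 0.4]
grip_width: 0.0597
grasp_force: 0.0
```

Emit:
arm_command --plan '[[0, [0, 0, 0], [0, 0, 0]], [0, [0, 0, 0], [0, 0, 0]], [0, [0, 0, 0], [0, 0, 0]], [0, [0, 0, 0], [0, 0, 0]], [0, [0, 0, 0], [0, 0, 0]]]' --newtons 60

```text
time_s: 28.5
eef_pos: [0.4503, -0.3841, 0.1873]
orientation: [2.221, 2.218, 0.0]
wrist_force: [-0.4, 0.9, 7.0]
grip_width: 0.0349
grasp_force: 61.5
```

Emit:
arm_command --plan '[[0, [0, 0, 0.2], [0, 0, 0]], [0, [0, 1, 0.2], [0, 0, 0]], [0, [0, 2.2, 0.2], [0, 0, 0]], [0, [0, 3.4, 0.2], [0, 0, 0]], [0, [0, 4.6, 0.2], [0, 0, 0]]]'

```text
time_s: 28.92
eef_pos: [0.4496, -0.3358, 0.1875]
orientation: [-2.221, -2.22, -0.0]
wrist_force: [-0.2, -0.4, -2.4]
grip_width: 0.0355
grasp_force: 60.4
```

Emit:
arm_command --plan '[[0, [0, 1.2, 0], [0, 0, 0]], [0, [0, 2.4, 0], [0, 0, 0]], [0, [0, 3.6, 0], [0, 0, 0]], [0, [0, 4, 1], [0, 0, 0]], [0, [0, 4, 3], [0, 0, 0]]]'

```text
time_s: 29.33
eef_pos: [0.449, -0.2956, 0.2165]
orientation: [-2.217, -2.219, 0.001]
wrist_force: [0.1, -0.4, -1.5]
grip_width: 0.0348
grasp_force: 60.3
```

Emit:
arm_command --plan '[[0, [0, 0, 2], [0, 0, 0]], [0, [0.3, 1, 4], [0, 0, -5]], [0, [0.6, 2.5, 6], [0, 0, -11]], [0, [0.8, 4, 7], [0, 0, -17]], [0, [1, 6, 8], [0, 0, -23]]]'

```text
time_s: 29.75
eef_pos: [0.4598, -0.2379, 0.2997]
orientation: [2.625, 1.722, 0.001]
wrist_force: [0.4, -0.3, -2.9]
grip_width: 0.0354
grasp_force: 60.4
```

Emit:
arm_command --plan '[[0, [0.8, 2.4, 0.8], [0, 0, -5]], [0, [1.6, 4.8, 1.6], [0, 0, -10]], [0, [2.4, 7.2, 2.4], [0, 0, -15]], [0, [3.2, 9.6, 3.2], [0, 0, -20]], [0, [4, 12, 4], [0, 0, -24]]]'

```text
time_s: 30.17
eef_pos: [0.4998, -0.1164, 0.3391]
orientation: [2.926, 1.142, 0.001]
wrist_force: [0.5, -0.2, -2.2]
grip_width: 0.0353
grasp_force: 60.3
```

Emit:
arm_command --plan '[[0, [0.1, 2.8, 0], [0, 0, -5]], [0, [0.2, 5.6, 0], [0, 0, -10]], [0, [0.3, 8.4, 0], [0, 0, -15]], [0, [0.4, 11.2, 0], [0, 0, -20]], [0, [0.5, 14, 0], [0, 0, -24]]]'

```text
time_s: 30.58
eef_pos: [0.5044, 0.0237, 0.3386]
orientation: [3.099, 0.509, 0.001]
wrist_force: [-0.4, 0.2, -1.6]
grip_width: 0.0349
grasp_force: 60.3
```

Emit:
arm_command --plan '[[0, [0.2, 2.8, -1], [0, 0, -5]], [0, [0.4, 5.4, -2.5], [0, 0, -10]], [0, [0.6, 7.6, -4.5], [0, 0, -15]], [0, [0.9, 9, -6.5], [0, 0, -20]], [0, [0.9, 9.3, -8], [0, 0, -22.5]]]'

```text
time_s: 31.0
eef_pos: [0.5133, 0.1184, 0.2573]
orientation: [-3.139, 0.1, -0.001]
wrist_force: [-0.7, -0.1, -2.7]
grip_width: 0.0351
grasp_force: 60.4
```

```bash
python3 look.py a9
```

```text
tcp [0.5126 0.1161 0.2561] toolx ang -3.498217110825312 q7 -2.100740695568492 grip 0.035432779557180986 60.31572461128235
```

Emit:
arm_command --plan '[[0, [0, 0, -2.5], [0, 0, 0]], [0, [0, 0, -5], [0, 0, 0]], [0, [0, 0, -7], [0, 0, 0]], [0, [0, 0, -7.6], [0, 0, 0]], [0, [0, 0, -7.8], [0, 0, 0]]]'

```text
time_s: 31.52
eef_pos: [0.5137, 0.1144, 0.1798]
orientation: [3.14, -0.098, -0.002]
wrist_force: [0.2, -0.1, -2.5]
grip_width: 0.0353
grasp_force: 60.4
```

Emit:
arm_command --plan '[[0, [0, 0, 0], [0, 0, 0]], [0.55, [0, 0, 0], [0, 0, 0]], [0.7, [0, 0, 0], [0, 0, 0]], [0.7, [0, 0, 0], [0, 0, 0]], [0.7, [0, 0, 0], [0, 0, 0]]]'

```text
time_s: 31.93
eef_pos: [0.5141, 0.1152, 0.1807]
orientation: [-3.14, 0.098, -0.002]
wrist_force: [-0.1, 0.4, -0.0]
grip_width: 0.0597
grasp_force: 0.0
```

Emit:
arm_command --plan '[[0.7, [-1.5, 0.1, 0], [0, 0, 0]], [0.7, [-3.5, 0.2, 0], [0, 0, 0]], [0.7, [-5.5, 0.3, 0], [0, 0, 0]], [0.7, [-6.7, 0.4, 0], [0, 0, 0]], [0.7, [-7.2, 0.4, 0], [0, 0, 0]]]'

```text
time_s: 32.35
eef_pos: [0.4402, 0.1194, 0.1799]
orientation: [3.139, -0.096, -0.001]
wrist_force: [0.2, -0.1, -0.3]
grip_width: 0.0598
grasp_force: 0.0
```

Emit:
arm_command --plan '[[0.7, [0, 0, 0], [0, 0, 0]], [0, [0, 0, 0], [0, 0, 0]], [0, [0, 0, 0], [0, 0, 0]], [0, [0, 0, 0], [0, 0, 0]], [0, [0, 0, 0], [0, 0, 0]]]'

```text
time_s: 32.77
eef_pos: [0.4426, 0.1192, 0.1801]
orientation: [-3.14, 0.099, -0.001]
wrist_force: [-0.0, -1.4, 4.8]
grip_width: 0.0313
grasp_force: 60.7
```

```bash
python3 look.py a10; python3 - <<'E'
from h import *
for n in("last","last2"):
    P=np.load(n+".npy")
    q=pts(P,.47,.585,.075,.15,.032,.042); r=cv2.minAreaRect((q[:,:2]*1000).astype(np.float32)); print(len(q),r,q.mean(0),q[:,0].max(),np.median(q[:,2]))
E
```

```text
tcp [0.4425 0.1192 0.1801] toolx ang 356.3969680036763 q7 -2.1843953248336816 grip 0.03126278892882163 60.675179958343506
97 ((542.6508178710938, 112.52696228027344), (36.041011810302734, 51.1016960144043), 89.93852996826172) [0.54697662 0.10762435 0.03558117] 0.5682073482054527 0.03553006658777179
295 ((520.013427734375, 113.99889373779297), (36.29866027832031, 99.48334503173828), 86.91307067871094) [0.52074954 0.11343908 0.03506447] 0.5701642732299823 0.034831628640031566
```

View pics/a10.png

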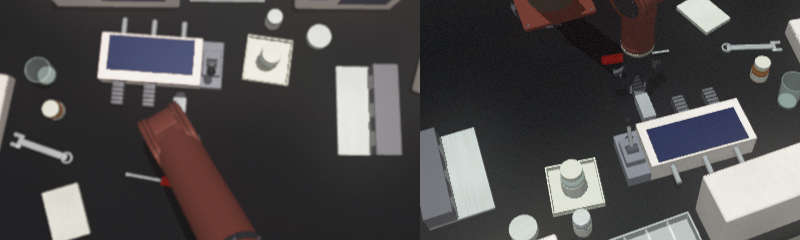

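The third cartridge lies straight before port 1 (crop (180,103)), held by its grip.

Emit:
arm_command --plan '[[0, [0, 0, 0.7], [0, 0, 0]], [0, [0, 0.1, 1.4], [0, 0, 0]], [0, [0, 0.1, 2], [0, 0, 0]], [0, [0, 0.1, 2.2], [0, 0, 0]], [0, [0, 0.1, 2.2], [0, 0, 0]]]'

```text
time_s: 33.28
eef_pos: [0.4419, 0.1202, 0.2024]
orientation: [-3.14, 0.098, -0.002]
wrist_force: [0.4, 0.6, -2.1]
grip_width: 0.031
grasp_force: 59.7
```

Emit:
arm_command --plan '[[0, [1, -0.1, 0], [0, 0, 0]], [0, [2, -0.1, 0], [0, 0, 0]], [0, [3, -0.2, 0], [0, 0, 0]], [0, [4, -0.2, 0], [0, 0, 0]], [0, [5, -0.3, 0], [0, 0, 0]]]'

```text
time_s: 33.7
eef_pos: [0.493, 0.1171, 0.2014]
orientation: [-3.14, 0.099, 0.001]
wrist_force: [-0.6, 1.0, -1.9]
grip_width: 0.031
grasp_force: 59.8
```

Emit:
arm_command --plan '[[0, [1.2, -0.1, 0], [0, 0, 0]], [0, [2.4, -0.1, 0], [0, 0, 0]], [0, [3.6, -0.2, 0], [0, 0, 0]], [0, [4.8, -0.3, 0], [0, 0, 0]], [0, [5.8, -0.4, 0], [0, 0, 0]]]'

```text
time_s: 34.12
eef_pos: [0.5511, 0.1129, 0.2013]
orientation: [-3.14, 0.099, 0.0]
wrist_force: [0.9, 0.7, -1.1]
grip_width: 0.0312
grasp_force: 59.8
```

Emit:
arm_command --plan '[[0, [0.4, 0, 0], [0, 0, 0]], [0, [0.8, 0, 0], [0, 0, 0]], [0, [1.2, -0.1, 0], [0, 0, 0]], [0, [1.5, -0.1, 0], [0, 0, 0]], [0, [1.6, -0.1, 0], [0, 0, 0]]]'

```text
time_s: 34.53
eef_pos: [0.5593, 0.1135, 0.1997]
orientation: [3.136, -0.094, -0.029]
wrist_force: [-44.1, -0.6, 26.9]
grip_width: 0.0313
grasp_force: 63.7
```

Emit:
arm_command --plan '[[0, [-0.2, 0, 0], [0, 0, 0]], [0.5, [-0.4, 0, 0], [0, 0, 0]], [0.6, [-0.4, 0, 0], [0, 0, 0]], [0.7, [-0.4, 0, 0], [0, 0, 0]], [0.7, [-0.4, 0, 0], [0, 0, 0]]]'

```text
time_s: 34.95
eef_pos: [0.5622, 0.1121, 0.2021]
orientation: [-3.14, 0.099, -0.002]
wrist_force: [0.2, -0.3, 0.6]
grip_width: 0.0595
grasp_force: 0.0
```

Emit:
arm_command --plan '[[0.7, [0, 0, 1.5], [0, 0, 0]], [0.7, [0, 0, 4], [0, 0, 0]], [0.7, [0, 0, 7], [0, 0, 0]], [0.7, [0, 0, 11], [0, 0, 0]], [0.7, [0, 0, 15], [0, 0, 0]]]'

```text
time_s: 35.37
eef_pos: [0.5615, 0.112, 0.3531]
orientation: [-3.14, 0.098, 0.001]
wrist_force: [1.7, -0.7, 0.6]
grip_width: 0.0598
grasp_force: 0.0
```

Emit:
arm_command --plan '[[0.5, [-1, -1.5, 0], [0, 0, 0]], [0, [-2, -3.3, 0], [0, 0, 0]], [0, [-2, -5.2, 0], [0, 0, 0]], [0, [-2, -7, 0], [0, 0, 0]], [0, [-2, -8.8, 0], [0, 0, 0]]]'

```text
time_s: 35.78
eef_pos: [0.5418, 0.0232, 0.3523]
orientation: [3.14, -0.099, 0.002]
wrist_force: [0.3, -0.4, 0.3]
grip_width: 0.001
grasp_force: 0.0
```

```bash
python3 look.py a11; python3 - <<'E'
from h import *
for n in("last","last2"):
    P=np.load(n+".npy")
    for y in(.112,.197,.282):
        q=pts(P,.48,.60,y-.025,y+.025,.045,.062); print("inserted",len(q),q[:,0].min() if len(q) else 0)
    q=pts(P,.58,.72,-.01,.06,.125,.165); print("ball",len(q),q.mean(0))
E
```

```text
tcp [0.5421 0.0206 0.3519] toolx ang -3.860113988150877 q7 -1.8589549822003215 grip -6.712731727149244e-05 0.0
inserted 282 0.5265772723606542
inserted 279 0.5315068176337088
inserted 262 0.5381323224030303
ball 0 [nan nan nan]
inserted 207 0.5280337089817815
inserted 204 0.53363694041027
inserted 200 0.5389782449326597
ball 96 [0.62175306 0.02441672 0.14375923]<stdin>:6: RuntimeWarning: Mean of empty slice.
  ret = um.true_divide(
```

View pics/a11.png

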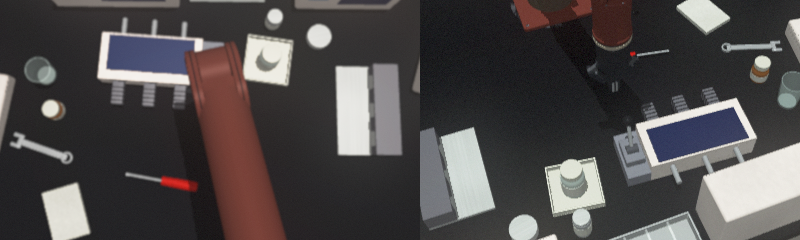

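All three grips stand equally out of the block (117,92), (148,94), (180,96); now the lever.

Emit:
arm_command --plan '[[0, [0, 0.1, -1.5], [0, 0, 0]], [0, [0, 0.1, -3], [0, 0, 0]], [0, [0, 0.1, -4.5], [0, 0, 0]], [0, [0, 0.1, -6], [0, 0, 0]], [0, [0, 0.1, -6.4], [0, 0, 0]]]'

```text
time_s: 36.3
eef_pos: [0.5412, 0.0256, 0.2858]
orientation: [-3.14, 0.097, 0.004]
wrist_force: [-0.6, -0.6, -0.3]
grip_width: -0.0001
grasp_force: 0.0
```

Emit:
arm_command --plan '[[0, [1.2, 0, 0], [0, 0, 0]], [0, [2.4, 0, 0], [0, 0, 0]], [0, [3.6, -0.1, 0], [0, 0, 0]], [0, [4.8, -0.2, 0], [0, 0, 0]], [0, [6, -0.2, 0], [0, 0, 0]]]'

```text
time_s: 36.72
eef_pos: [0.6025, 0.0235, 0.2884]
orientation: [-3.14, 0.098, -0.001]
wrist_force: [-2.0, -0.4, 1.5]
grip_width: 0.0
grasp_force: 0.8
```

Emit:
arm_command --plan '[[0, [1.2, 0, 0], [0, 0, 0]], [0, [2.4, -0.1, 0], [0, 0, 0]], [0, [3.6, -0.2, 0], [0, 0, 0]], [0, [4.8, -0.2, 0], [0, 0, 0]], [0, [5.8, -0.3, 0], [0, 0, 0]]]'

```text
time_s: 37.13
eef_pos: [0.6605, 0.0207, 0.2882]
orientation: [-3.14, 0.098, -0.0]
wrist_force: [-1.5, 0.7, -0.2]
grip_width: 0.0
grasp_force: 0.6
```

Emit:
arm_command --plan '[[0, [0.4, 0, 0], [0, 0, 0]], [0, [0.8, 0, 0], [0, 0, 0]], [0, [1.2, 0, 0], [0, 0, 0]], [0, [1.5, 0, 0], [0, 0, 0]], [0, [1.5, 0, 0], [0, 0, 0]]]'

```text
time_s: 37.55
eef_pos: [0.6707, 0.021, 0.287]
orientation: [3.138, -0.096, -0.022]
wrist_force: [-31.3, -1.6, 16.6]
grip_width: 0.0001
grasp_force: 17.6
```

End stop felt (31 N). Back off, rise, look.

Emit:
arm_command --plan '[[0, [-1, 0, 0], [0, 0, 0]], [0, [-2.5, 0, 0], [0, 0, 0]], [0, [-5, 0, 0], [0, 0, 0]], [0, [-8, 0, 2], [0, 0, 0]], [0, [-11, 0, 5], [0, 0, 0]]]'

```text
time_s: 37.97
eef_pos: [0.5631, 0.0202, 0.3351]
orientation: [-3.14, 0.098, 0.008]
wrist_force: [-0.3, -0.9, 2.0]
grip_width: 0.0
grasp_force: 0.0
```

Emit:
arm_command --plan '[[0, [-1, -3.5, 1], [0, 0, 0]], [0, [-2, -7, 2], [0, 0, 0]], [0, [-3, -10.5, 3], [0, 0, 0]], [0, [-4, -14, 4], [0, 0, 0]], [0, [-5, -17.5, 5], [0, 0, 0]]]'

```text
time_s: 38.38
eef_pos: [0.5142, -0.1559, 0.3885]
orientation: [3.139, -0.097, 0.002]
wrist_force: [0.6, -0.9, -1.0]
grip_width: 0.0
grasp_force: 0.0
```

```bash
python3 look.py a12; python3 - <<'E'
from h import *
for n in("last","last2"):
    P=np.load(n+".npy")
    for y in(.112,.197,.282):
        q=pts(P,.48,.60,y-.025,y+.025,.045,.062); print("inserted",len(q),q[:,0].min() if len(q) else 0)
    q=pts(P,.58,.75,-.01,.06,.125,.165); print("ball",len(q),q.mean(0))
E
```

```text
tcp [ 0.5136 -0.1612  0.3892] toolx ang -4.095549500330792 q7 -1.4834984371914839 grip -4.6964309176901725e-05 0.0
inserted 280 0.5268811051598922
inserted 276 0.5311581775840705
inserted 259 0.5381448829891101
ball 76 [0.69081795 0.02030072 0.14392311]
inserted 209 0.5280351122440526
inserted 204 0.5335851991315013
inserted 199 0.537258256081927
ball 96 [0.69774663 0.01984576 0.14251856]
```

View pics/a12.png

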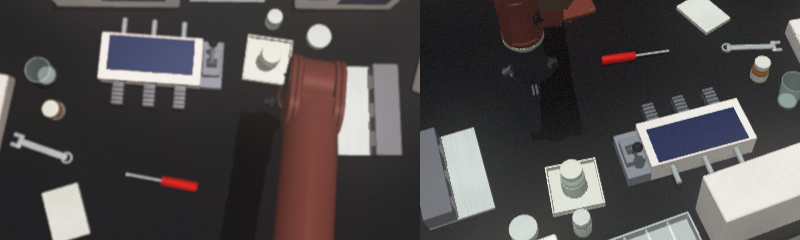

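All three grips are level, the lever ball is at the rear (expected x 0.694, measured 0.691 to 0.698), and the bottle stands in the tray.

```bash
python3 -c "
from bench import finish_job; print(finish_job())"
```

```text
the job is handed in; nothing more can be done
None
```

The job is done and handed in: the bottle stands upright in the tray, all three cartridges are home in the ports, the lever is over at the rear stop, and nothing else on the bench was touched.

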